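# Put the stacked lids back on their jars

## Robot

A 6-joint arm with a two-finger parallel gripper is mounted at the origin on a cart in front of the work surface, level with it; the furniture and walls round the work are solid. World frame = base frame: x ahead of the robot, y to its left, z up, the work surface at z = 0. Lengths are in m, angles in rad, forces in N, time in s.
With the tool pointing down it reaches from about 0.3 to 0.875 m from the base axis. Payload 6.4 kg.
Tool frame: the origin (TCP) lies on the centre line of the jaws, within the pads' length; the fingertips stand 11 mm ahead of it and the grasp point (between the pads) lies 8 mm behind it; z points along the fingers, y is the line along which they close (so a half turn about z gives the same grasp; the last joint's range is limited). The gripper opens to 88 mm and grips with 3 to 60 N. Pads are 18 mm wide; open, the fingers measure 123 mm over their backs; the gripper's body (75 mm by 187 mm) begins 45 mm behind the grasp point.
Start: joints at [1.124, 0.181, 1.607, -0, 1.354, -0.206], TCP at [0.137, 0.558, 0.25] pointing down, gripper open.
Joint ranges: [-2.99, 2.99], [-0.89, 2.07], [0.3, 2.58], [-1.14, 4.28], [0, 2.63], [-3.12, 3.12]. Speed limits (rad/s): [2.57, 2.57, 3.01, 3.14, 3.14, 3.14].

## Interface

Orientations are given as a unit quaternion [w, x, y, z].
In Python, from workcell import r, read_camera, job_done gives the robot as it stands.
- The arm moves only by the tool drive_tool, never from a script. Its argument "series" is a list of rows, each an object with "twist": the turn, a rotation vector about the tool's x, y, z in degrees, a list of three; "translation": the shift along the tool's x, y, z in mm, a list of three; "jaw": the finger opening in mm, from 0 to 88.1. In form: [{"twist": [wx, wy, wz], "translation": [x, y, z], "jaw": jaw}, ...]. A call has 1 to 20 rows; each row is the pose to reach, as a shift and turn from the pose commanded when the call began, along the tool's axes at that moment; what a row does not reach only later rows make up. A row lasts 1/12 s, in which the tool goes at most 41.7 mm and 7.16 degrees, less where a joint would pass 70% of its speed; a pose out of reach is approached as far as the arm can. A call with a gripper value outside its range is refused whole. The fingers move at their own pace and stop on an object; "squeeze" is the grip in N (left out, the last holds). Time passes only in rows, so rows that repeat a pose let the fingers close. It gives the time, the measured TCP pose, the force, the opening and the grip force at its end, in the units of the state.
- r.get_state(): the state, without advancing time (a new reading comes with each control period).
- read_camera(name): name is "scene" or "top" or "wrist"; returns a dict with "img" (480x640x3 uint8, red, green, blue), "intrinsics" (3x3 intrinsics, pixels), "camera_from_world" (4x4, takes a point from world to camera coordinates). Camera axes: x right, y down, z forward; pixel columns grow to the right and rows downward; lengths in m; the calibration is good to about 2 mm. A picture is of the moment at which its call begins. There is no depth.
- job_done(): hands the job in; it is judged then, once.
The state is a dict: "time": time; "qpos": joint angles; "dq": joint speeds; "tau": joint torques, N m; "tcp_pos": TCP position; "tcp_rot": TCP orientation; "wrist_force": force on the tool from outside, world axes, zero at the start; "moment": the same for the moment, N m; "grip_width": opening from 0.0 (shut) to 1.0 (fully open); "gripper_force": force on a finger pad.
Only numpy, scipy, OpenCV 4.12 (cv2) and the standard library are available. Lean on these libraries where they do the work, as an engineer would, in place of code of your own. Each camera call takes 0.05 s, during which the arm holds its last target. There are 200 camera calls.

## Task

The wooden lids of the three white storage jars are piled in one stack. Take the stack apart from the top and put every lid on the jar of its own size (smallest lid on the smallest jar, and so on up to the largest), plug inside the mouth and disc lying flat on the rim. Set the lids down rather than dropping them, leave the jars standing where they are, and do not disturb the lemon or the salt shaker.

Things in the scene. Friction and masses are not known exactly. Their poses are not given: they have to be found in the camera images.
- lid_small_knob (a point): Pale wooden lid, smallest of the three: disc 66 mm wide, 8 thick; upright knob on top (20 wide, 24 high); white hollow plug below (36 wide, 26 deep, foot bevelled). 35-135 g. Point: knob's centre, 12 mm above disc's top, 20 above its underside, 46 above plug's foot; z up. Starts on top of the stack. Each lid's knob sits loosely in the plug above: lift it 30 mm straight up to free it.
- jar_small_mouth (a point): Open round white ceramic jar, smallest of the three: 56 mm in outer diameter, 60 high, mouth 50 wide, loose, upright, about 300 g. Point: centre of the mouth, level with the rim; z up. Its own lid's plug has 7 mm to spare all round; when the lid lies home its knob's centre is 20 mm above this point. The jars stand in any order on the worktop.
- lid_medium_knob (a point): Pale wooden lid, middle one of the three: disc 84 mm wide, 8 thick; upright knob on top (20 wide, 24 high); white hollow plug below (54 wide, 26 deep, foot bevelled). 35-135 g. Point: knob's centre, 12 mm above disc's top, 20 above its underside, 46 above plug's foot; z up. Starts in the middle of the stack, 34 mm below the lid above.
- jar_medium_mouth (a point): Open round white ceramic jar, middle one of the three: 74 mm in outer diameter, 72 high, mouth 68 wide, loose, upright, about 354 g. Point: centre of the mouth, level with the rim; z up. Its own lid's plug has 7 mm to spare all round; when the lid lies home its knob's centre is 20 mm above this point. The jars stand in any order on the worktop.
- lid_large_knob (a point): Pale wooden lid, largest of the three: disc 102 mm wide, 8 thick; upright knob on top (20 wide, 24 high); white hollow plug below (72 wide, 26 deep, foot bevelled). 35-135 g. Point: knob's centre, 12 mm above disc's top, 20 above its underside, 46 above plug's foot; z up. Starts at the bottom of the stack, on a dark rubber mat (128 wide, 8 high), 34 mm below the lid above.
- jar_large_mouth (a point): Open round white ceramic jar, largest of the three: 92 mm in outer diameter, 84 high, mouth 86 wide, loose, upright, about 408 g. Point: centre of the mouth, level with the rim; z up. Its own lid's plug has 7 mm to spare all round; when the lid lies home its knob's centre is 20 mm above this point. The jars stand in any order on the worktop.
- lemon: Loose yellow lemon, 67x54x54 mm, lying on the worktop behind the jars; a bystander. Origin at the centre of its underside at the start.
- salt_shaker: Loose clear salt shaker with a grey top, 44 mm wide, 90 mm high, standing behind the jars; a bystander. Origin at the centre of its underside, z up.

How it is judged:
At the end, for the whole second after the job is handed in: Each of the three lids lies on the jar of its own size: knob centre within 10 mm of the mouth's axis and 16 to 24 mm above the rim (20 when home), tilted less than 0.1 rad, at rest (below 0.02 m/s) and released; every jar upright (within 0.1 rad) and within 30 mm of where it stood (horizontal distance between lid_small_knob and jar_small_mouth below 0.01 m and z of lid_small_knob in the frame of jar_small_mouth between 0.016 and 0.024 m and angle between each of lid_small_knob, jar_small_mouth, lid_medium_knob, jar_medium_mouth, lid_large_knob, jar_large_mouth's own z axis and vertical below 0.1 rad and distance of each of jar_small_mouth, jar_medium_mouth, jar_large_mouth from where it was at the start of the episode below 0.03 m and linear speed of each of lid_small, lid_medium, lid_large below 0.02 m/s and horizontal distance between lid_medium_knob and jar_medium_mouth below 0.01 m and z of lid_medium_knob in the frame of jar_medium_mouth between 0.016 and 0.024 m and horizontal distance between lid_large_knob and jar_large_mouth below 0.01 m and z of lid_large_knob in the frame of jar_large_mouth between 0.016 and 0.024 m); the robot touches nothing.
It fails at once if a jar is tipped or pushed away (angle between any of jar_small_mouth, jar_medium_mouth, jar_large_mouth's own z axis and vertical above 0.35 rad or distance of any of jar_small_mouth, jar_medium_mouth, jar_large_mouth from where it was at the start of the episode above 0.04 m).
It fails at once if a lid is dropped onto its jar instead of being set down ((horizontal distance between lid_small_knob and jar_small_mouth below 0.02 m and z of lid_small_knob in the frame of jar_small_mouth below 0.06 m and linear speed of lid_small above 0.75 m/s) or (horizontal distance between lid_medium_knob and jar_medium_mouth below 0.02 m and z of lid_medium_knob in the frame of jar_medium_mouth below 0.06 m and linear speed of lid_medium above 0.75 m/s) or (horizontal distance between lid_large_knob and jar_large_mouth below 0.02 m and z of lid_large_knob in the frame of jar_large_mouth below 0.06 m and linear speed of lid_large above 0.75 m/s)).
It fails at once if the lemon or the salt shaker is disturbed (distance of any of lemon, salt_shaker from where it was at the start of the episode above 0.03 m or angle between salt_shaker's own z axis and vertical above 0.5 rad).
It also fails if it takes over 74 s, if anything falls off the work surface, if the arm or the gripper's body presses on something with over 40 N, if the wrist force passes 120 N, or if a joint passes its speed limit or range.

## Working session

There is one attempt and no reset: what is moved stays moved. The work goes in short steps, Python scripts to look and compute and a tool call to move; the robot and the scene stay as the last step left them, time stands still between calls to the robot, and variables do not carry over. Pictures are saved under pics/ and viewed, at most 14 in all, crops included, and the job is handed in when it is done.

Besides the shell and the picture viewer there is one more tool, called after "Request:" as name(argument=value, ...), one argument or row to a line, values as JSON. drive_tool: Moves the arm, as the interface text tells. Its arguments: {"type":"object","properties":{"series":{"type":"array"},"squeeze":{"type":"number"}},"required":["series"]}

```bash
mkdir -p pics
cat > h.py <<'E'
import numpy as np, cv2
from workcell import r, read_camera, job_done
def shot(n,f):
    c=read_camera(n); cv2.imwrite(f'pics/{f}.png',c['img'][:,:,::-1]); np.savez(f'pics/{f}.npz',**c); return c
def ray(c,u,v,z):
    T=c['camera_from_world'];R=T[:3,:3];o=-R.T@T[:3,3]
    d=R.T@np.linalg.solve(c['intrinsics'],[u,v,1]); return o+d*(z-o[2])/d[2]
def proj(c,p):
    q=c['camera_from_world']@np.append(p,1); q=c['intrinsics']@q[:3]; return q[:2]/q[2]
E
python3 - <<'E'
from h import *
for n in('top','scene'):
    c=shot(n,n+'0');T=c['camera_from_world'];print(n,(-T[:3,:3].T@T[:3,3]).round(3),T[2,:3].round(2),c['intrinsics'][0,0])
s=r.get_state();print(s['time'],s['tcp_pos'],s['tcp_rot'])
E
```

```text
top [ 0.289 -0.058  1.264] [ 0.2  -0.03 -0.98] 594.948589093289
scene [-0.001 -0.988  0.707] [ 0.41  0.76 -0.5 ] 548.4332347690955
0.1 [0.13692912 0.55799844 0.24892254] [-2.37220063e-04  1.20122783e-01  9.92758750e-01 -7.24796191e-04]
```

View pics/top0.png

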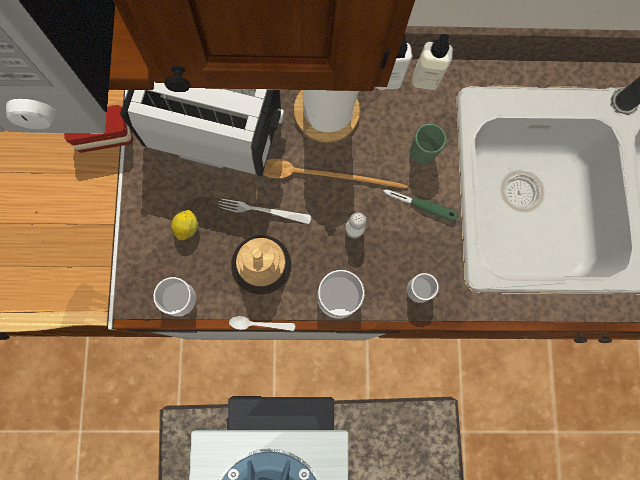

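View pics/scene0.png

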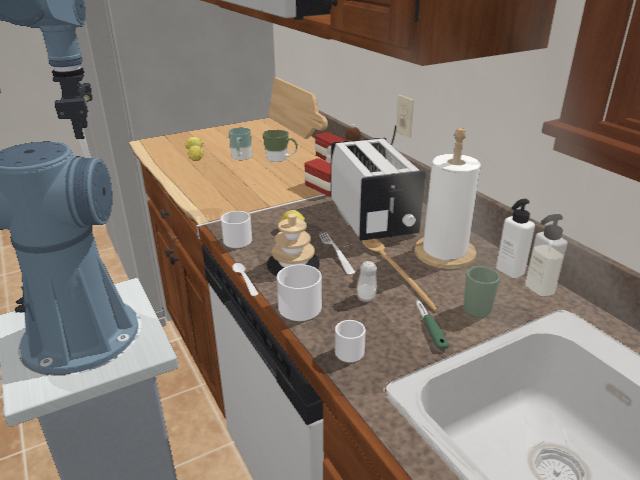

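The top view shows the medium jar at (175,296), the stack at (261,260), the large jar at (341,293), the small jar at (423,288), the lemon at (185,225) and the shaker at (356,226). Next I'll zoom in on the rims.

```bash
cat > m.py <<'E'
from h import *
J={'M':((175,296),.072,.037),'L':((341,293),.084,.046),'S':((423,288),.060,.028)}
def jars(c,tag,J=J):
    im=c['img'];hsv=cv2.cvtColor(im,cv2.COLOR_RGB2HSV);tiles=[];out={}
    m=((hsv[...,1]<45)&(hsv[...,2]>120)).astype(np.uint8)
    for k,((u,v),h,R) in J.items():
        mm=np.zeros_like(m);mm[v-32:v+32,u-32:u+32]=m[v-32:v+32,u-32:u+32]
        cs,_=cv2.findContours(mm,cv2.RETR_EXTERNAL,cv2.CHAIN_APPROX_NONE)
        ct=max(cs,key=cv2.contourArea)
        # silhouette points cast on rim plane: robust circle fit of known radius (points outside = base wall dropped)
        P=np.array([ray(c,a,b,h)[:2] for a,b in cv2.convexHull(ct)[:,0]])
        from scipy.optimize import least_squares
        s=least_squares(lambda q:np.hypot(*(P-q).T)-R,P.mean(0),loss='soft_l1',f_scale=.001)
        out[k]=s.x;print(k,s.x.round(4),'res mm',(s.fun*1e3).round(1).min(),(s.fun*1e3).round(1).max())
        big=cv2.resize(im[v-32:v+32,u-32:u+32],None,fx=4,fy=4,interpolation=cv2.INTER_CUBIC)[:,:,::-1].copy()
        for RR,hh,col in((R,h,(0,0,255)),(R-.003,h,(0,255,0)),(R,0,(255,0,0))):
            pts=np.array([proj(c,[s.x[0]+RR*np.cos(t),s.x[1]+RR*np.sin(t),hh]) for t in np.linspace(0,6.29,60)])
            cv2.polylines(big,[np.int32((pts-[u-32-.5,v-32-.5])*4)],True,col,1)
        tiles.append(big)
    return out,tiles
def lid(c,uv,xy,z,R,zk):
    u,v=uv;big=cv2.resize(c['img'][v-32:v+32,u-32:u+32],None,fx=4,fy=4,interpolation=cv2.INTER_CUBIC)[:,:,::-1].copy()
    for RR,hh,col in((R,z,(0,0,255)),(.01,zk,(0,255,0))):
        pts=np.array([proj(c,[xy[0]+RR*np.cos(t),xy[1]+RR*np.sin(t),hh]) for t in np.linspace(0,6.29,60)])
        cv2.polylines(big,[np.int32((pts-[u-32-.5,v-32-.5])*4)],True,col,1)
    return big
E
python3 - <<'E'
from m import *
c=dict(np.load('pics/top0.npz'))
o,t=jars(c,'a')
# stack: mat top z=8; mat circle, large plug foot at .008 => disc underside .034, knob centre .054, next +.034
# mat dark circle
im=c['img'];g=im.max(2);u,v=261,262
mm=np.zeros_like(g);mm[v-36:v+36,u-36:u+36]=(g<40)[v-36:v+36,u-36:u+36]
cs,_=cv2.findContours(mm,cv2.RETR_EXTERNAL,cv2.CHAIN_APPROX_NONE)
(e,ax,_)=cv2.fitEllipse(cv2.convexHull(max(cs,key=cv2.contourArea)));print('mat',e,ax,ray(c,*e,.008).round(4))
wd=((im[...,0].astype(int)-im[...,2]>40)&(im[...,0]>120)).astype(np.uint8)
mm=np.zeros_like(g);mm[v-34:v+34,u-34:u+34]=wd[v-34:v+34,u-34:u+34]
cs,_=cv2.findContours(mm,cv2.RETR_EXTERNAL,cv2.CHAIN_APPROX_NONE)
(e,ax,_)=cv2.fitEllipse(cv2.convexHull(max(cs,key=cv2.contourArea)));print('disc L',e,ax,ray(c,*e,.042).round(4))
p=ray(c,*e,.042)[:2]
t.append(lid(c,(261,260),p,.042,.051,.066)); t.append(lid(c,(261,260),p,.11,.033,.134))
t.append(lid(c,(261,260),p,.076,.042,.100))
cv2.imwrite('pics/crop1.png',np.vstack([np.hstack(t[:3]),np.hstack(t[3:])]))
for n,uv in(('lemon',(185,225)),('shaker base',(354,236))):print(n,ray(c,*uv,.02 if n=='lemon' else 0).round(3))
E
```

```text
M [0.417  0.1934] res mm -0.3 9.4
L [ 0.4239 -0.1413] res mm -0.4 5.9
S [ 0.4392 -0.3107] res mm -0.9 6.0Traceback (most recent call last):
  File "<stdin>", line 9, in <module>
cv2.error: OpenCV(4.12.0) /io/opencv/modules/imgproc/src/shapedescr.cpp:361: error: (-201:Incorrect size of input array) There should be at least 5 points to fit the ellipse in function 'fitEllipseNoDirect'
```

Run:
```python
from m import *
c=dict(np.load('pics/top0.npz'))
o,t=jars(c,'a')
im=c['img'];u,v=261,260
wd=((im[...,0].astype(int)-im[...,2]>40)&(im[...,0]>120)).astype(np.uint8)
mm=np.zeros_like(wd);mm[v-34:v+34,u-34:u+34]=wd[v-34:v+34,u-34:u+34]
cs,_=cv2.findContours(mm,cv2.RETR_EXTERNAL,cv2.CHAIN_APPROX_NONE)
(e,ax,_)=cv2.fitEllipse(cv2.convexHull(max(cs,key=cv2.contourArea)));print('disc L',e,ax,ray(c,*e,.042).round(4))
p=ray(c,*e,.042)[:2]
t.append(lid(c,(261,260),p,.042,.051,.066)); t.append(lid(c,(261,260),p,.11,.033,.134))
t.append(lid(c,(261,260),p,.076,.042,.100))
cv2.imwrite('pics/crop1.png',np.vstack([np.hstack(t[:3]),np.hstack(t[3:])]))
for n,uv in(('lemon',(185,225)),('shaker base',(354,236))):print(n,ray(c,*uv,.02 if n=='lemon' else 0).round(3))
```

```text
M [0.417  0.1934] res mm -0.3 9.4
L [ 0.4239 -0.1413] res mm -0.4 5.9
S [ 0.4392 -0.3107] res mm -0.9 6.0
disc L (260.15228271484375, 261.4323425292969) (47.799617767333984, 48.91926574707031) [0.4923 0.0232 0.042 ]
lemon [0.573 0.186 0.02 ]
shaker base [ 0.557 -0.177  0.   ]
```

View pics/crop1.png

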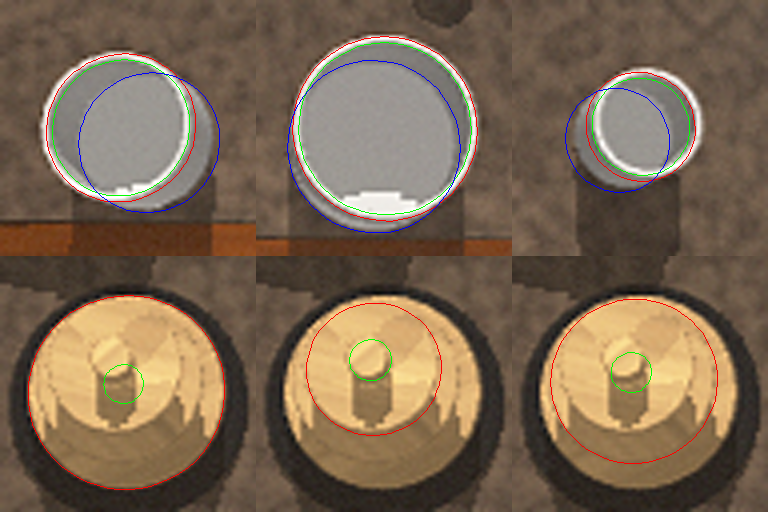

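Crop 1 shows that the stack overlay is good: disc outlines and knob both agree. The jar fits, though, are pulled towards the side walls, since the bright rim rings lie up to 3 mm off the red circles. I'll refit on the bright ring only.

```bash
cat >> m.py <<'E'
def rims(c,J=J,zoff=0):
    from scipy.optimize import least_squares
    v_=c['img'].min(2);out={}
    for k,((u,v),h,R) in J.items():
        mm=np.zeros_like(v_);mm[v-32:v+32,u-32:u+32]=(v_>205)[v-32:v+32,u-32:u+32]
        cs,_=cv2.findContours(mm,cv2.RETR_EXTERNAL,cv2.CHAIN_APPROX_NONE)
        ct=np.vstack([x for x in cs if len(x)>8])
        P=np.array([ray(c,a,b,h)[:2] for a,b in cv2.convexHull(ct)[:,0]])
        s=least_squares(lambda q:np.hypot(*(P-q[:2]).T)-q[2],[*P.mean(0),R],loss='soft_l1',f_scale=.0007)
        print(k,s.x.round(4),R,'res',(s.fun.min()*1e3).round(1),(s.fun.max()*1e3).round(1));out[k]=s.x[:2]
    return out
E
python3 - <<'E'
from m import *
c=dict(np.load('pics/top0.npz'))
o=rims(c);t=[]
for k,(uv,h,R) in J.items():
    b=lid(c,uv,o[k],h,R,h); t.append(b)
cv2.imwrite('pics/crop2.png',np.hstack(t))
from scipy.spatial.transform import Rotation as Ro
print(Ro.from_quat(np.roll(r.get_state()['tcp_rot'],-1)).as_matrix().round(3))
E
```

```text
M [0.4178 0.196  0.0362] 0.037 res -0.6 0.5
L [ 0.4248 -0.1412  0.045 ] 0.046 res -0.5 0.5
S [ 0.4415 -0.314   0.0269] 0.028 res -0.7 0.5
[[-0.971  0.239 -0.001]
 [ 0.239  0.971 -0.001]
 [ 0.    -0.001 -1.   ]]
```

View pics/crop2.png

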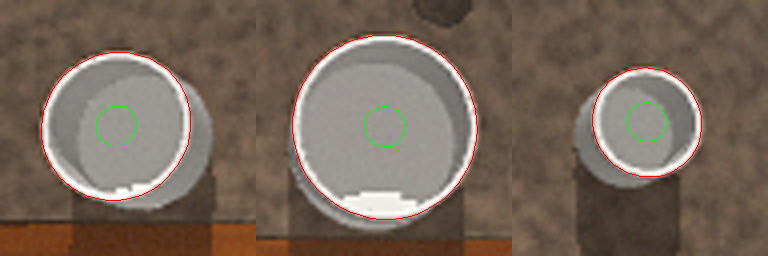

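The refit matches all three rims. World xy: M (0.418, 0.196), L (0.425, −0.141), S (0.4415, −0.314), stack (0.492, 0.023). Now I'll move above the stack and square the tool.

Request:
drive_tool(
  series=[
    {"twist": [0,0,-2],"translation": [-25,-23,0],"jaw": 60},
    {"twist": [0,0,-4],"translation": [-55,-50,0],"jaw": 60},
    {"twist": [0,0,-6],"translation": [-85,-78,0],"jaw": 60},
    {"twist": [0,0,-8],"translation": [-115,-105,0],"jaw": 60},
    {"twist": [0,0,-10],"translation": [-145,-133,0],"jaw": 60},
    {"twist": [0,0,-12],"translation": [-175,-160,0],"jaw": 60},
    {"twist": [0,0,-13.8],"translation": [-205,-188,0],"jaw": 60},
    {"twist": [0,0,-13.8],"translation": [-235,-215,0],"jaw": 60},
    {"twist": [0,0,-13.8],"translation": [-265,-243,0],"jaw": 60},
    {"twist": [0,0,-13.8],"translation": [-295,-270,0],"jaw": 60},
    {"twist": [0,0,-13.8],"translation": [-325,-298,0],"jaw": 60},
    {"twist": [0,0,-13.8],"translation": [-355,-326,0],"jaw": 60},
    {"twist": [0,0,-13.8],"translation": [-385,-354,0],"jaw": 60},
    {"twist": [0,0,-13.8],"translation": [-415,-381,0],"jaw": 60},
    {"twist": [0,0,-13.8],"translation": [-440,-405,0],"jaw": 60},
    {"twist": [0,0,-13.8],"translation": [-460,-423,0],"jaw": 60},
    {"twist": [0,0,-13.8],"translation": [-472.6,-434.6,0],"jaw": 60},
    {"twist": [0,0,-13.8],"translation": [-472.6,-434.6,0],"jaw": 60},
    {"twist": [0,0,-13.8],"translation": [-472.6,-434.6,0],"jaw": 60},
    {"twist": [0,0,-13.8],"translation": [-472.6,-434.6,0],"jaw": 60},
  ],
  squeeze=25,
)

```text
time: 1.77
tcp_pos: [0.4917, 0.0243, 0.2493]
tcp_rot: [-0.001, -0.0, 1.0, 0.0]
wrist_force: [0.0, -0.1, 0.3]
grip_width: 0.683
gripper_force: 0.0
```

Run:
```python
from h import *
from scipy.spatial.transform import Rotation as Ro
s=r.get_state();print(s['time'],s['tcp_pos'],s['qpos'].round(2) if hasattr(s['qpos'],'round') else s['qpos'],s['wrist_force'])
print(Ro.from_quat(np.roll(s['tcp_rot'],-1)).as_matrix().round(4))
c=shot('wrist','w1')
for z,n in((.134,'knob'),(.11,'disc')):
    q=proj(c,[.492,.023,z]);print(n,q); cv2.circle(c['img'],tuple(np.int32(q)),3,(255,0,0),1)
for z,R in((.11,.033),(.134,.01),(.076,.042),(.042,.051)):
    pts=np.array([proj(c,[.4923+R*np.cos(t),.0232+R*np.sin(t),z]) for t in np.linspace(0,6.29,60)]);cv2.polylines(c['img'],[np.int32(pts)],True,(255,0,0),1)
cv2.imwrite('pics/w1b.png',c['img'][:,:,::-1])
```

```text
1.7667 [0.49169662 0.02433711 0.24926574] [-0.19 -0.01  1.81  0.    1.34 -1.76] [ 0.0355899  -0.09252136  0.26007162]
[[-1.0e+00 -2.0e-04 -1.3e-03]
 [-2.0e-04  1.0e+00  6.0e-04]
 [ 1.3e-03  6.0e-04 -1.0e+00]]
knob [309.71798417 242.28090845]
disc [309.98055022 232.27061414]
```

View pics/w1b.png

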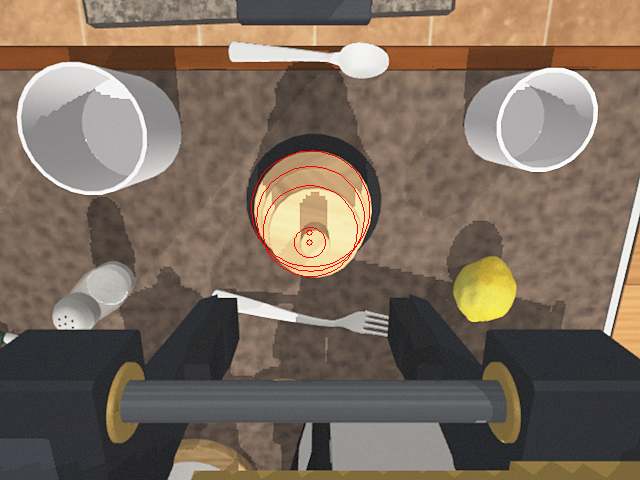

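The wrist view agrees with the estimate to about 2 mm: the lids sit ~4 px right, i.e. +y, which is where the TCP already is. I'll descend on the small knob, with the fingertips about 4 mm above the disc, then grip and lift.

Request:
drive_tool(
  series=[
    {"twist": [0,0,0],"translation": [0,0,20],"jaw": 50},
    {"twist": [0,0,0],"translation": [0,0,45],"jaw": 50},
    {"twist": [0,0,0],"translation": [0,0,70],"jaw": 50},
    {"twist": [0,0,0],"translation": [0,0,90],"jaw": 50},
    {"twist": [0,0,0],"translation": [0,0,105],"jaw": 50},
    {"twist": [0,0,0],"translation": [0,0,115],"jaw": 50},
    {"twist": [0,0,0],"translation": [0,0,121],"jaw": 50},
    {"twist": [0,0,0],"translation": [0,0,124],"jaw": 50},
    {"twist": [0,0,0],"translation": [0,0,124],"jaw": 40},
    {"twist": [0,0,0],"translation": [0,0,124],"jaw": 30},
    {"twist": [0,0,0],"translation": [0,0,124],"jaw": 25},
    {"twist": [0,0,0],"translation": [0,0,124],"jaw": 22},
    {"twist": [0,0,0],"translation": [0,0,124],"jaw": 18},
    {"twist": [0,0,0],"translation": [0,0,124],"jaw": 14},
    {"twist": [0,0,0],"translation": [0,0,124],"jaw": 10},
    {"twist": [0,0,0],"translation": [0,0,124],"jaw": 10},
    {"twist": [0,0,0],"translation": [0,0,124],"jaw": 10},
  ],
  squeeze=25,
)

```text
time: 3.23
tcp_pos: [0.4928, 0.0235, 0.1261]
tcp_rot: [0.0, 0.0, 1.0, -0.0]
wrist_force: [0.3, -1.4, 3.5]
grip_width: 0.22
gripper_force: 25.0
```

Gripped at about 19 mm opening. I'll lift straight up slowly, then check.

Request:
drive_tool(
  series=[
    {"twist": [0,0,0],"translation": [0,0,-3],"jaw": 10},
    {"twist": [0,0,0],"translation": [0,0,-8],"jaw": 10},
    {"twist": [0,0,0],"translation": [0,0,-14],"jaw": 10},
    {"twist": [0,0,0],"translation": [0,0,-20],"jaw": 10},
    {"twist": [0,0,0],"translation": [0,0,-26],"jaw": 10},
    {"twist": [0,0,0],"translation": [0,0,-33],"jaw": 10},
    {"twist": [0,0,0],"translation": [0,0,-42],"jaw": 10},
    {"twist": [0,0,0],"translation": [0,0,-55],"jaw": 10},
    {"twist": [0,0,0],"translation": [0,0,-70],"jaw": 10},
    {"twist": [0,0,0],"translation": [0,0,-85],"jaw": 10},
    {"twist": [0,0,0],"translation": [0,0,-100],"jaw": 10},
    {"twist": [0,0,0],"translation": [0,0,-114],"jaw": 10},
    {"twist": [0,0,0],"translation": [0,0,-122],"jaw": 10},
    {"twist": [0,0,0],"translation": [0,0,-124],"jaw": 10},
    {"twist": [0,0,0],"translation": [0,0,-124],"jaw": 10},
  ],
)

```text
time: 4.48
tcp_pos: [0.4927, 0.0236, 0.2504]
tcp_rot: [0.001, -0.0, 1.0, -0.0]
wrist_force: [-0.1, -0.2, -0.7]
grip_width: 0.22
gripper_force: 25.0
```

Run:
```python
from h import *
s=r.get_state();print(s['tcp_pos'],s['grip_width'],s['gripper_force'],s['wrist_force'])
c=shot('wrist','w2');d=shot('scene','s2')
x,y,z=s['tcp_pos']
for R,zz in((.033,z-.015-.001),):
  pts=np.array([proj(c,[x+R*np.cos(t),y+R*np.sin(t),zz]) for t in np.linspace(0,6.29,60)]);cv2.polylines(c['img'],[np.int32(pts)],True,(255,0,0),1)
b=cv2.resize(d['img'][100:320,180:420],(524,480))
cv2.imwrite('pics/w2b.png',cv2.resize(np.hstack([c['img'][:,:,::-1],b[:,:,::-1]]),(800,330)))
```

```text
[0.49269568 0.02361898 0.25040029] 0.2198783694249258 24.981671971854666 [-0.05299394 -0.22629887 -0.72250773]
```

View pics/w2b.png

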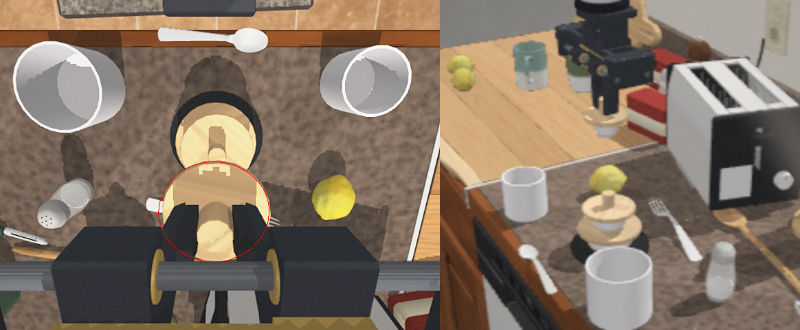

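The lid is held level and centred, and the rest of the stack is undisturbed. Next, across to the small jar.

Request:
drive_tool(
  series=[
    {"twist": [0,0,0],"translation": [2,-8,0],"jaw": 10},
    {"twist": [0,0,0],"translation": [4,-24,0],"jaw": 10},
    {"twist": [0,0,0],"translation": [8,-50,0],"jaw": 10},
    {"twist": [0,0,0],"translation": [12,-78,0],"jaw": 10},
    {"twist": [0,0,0],"translation": [16,-106,0],"jaw": 10},
    {"twist": [0,0,0],"translation": [20,-134,0],"jaw": 10},
    {"twist": [0,0,0],"translation": [24,-162,0],"jaw": 10},
    {"twist": [0,0,0],"translation": [28,-190,0],"jaw": 10},
    {"twist": [0,0,0],"translation": [33,-218,0],"jaw": 10},
    {"twist": [0,0,0],"translation": [37,-246,0],"jaw": 10},
    {"twist": [0,0,0],"translation": [41,-274,0],"jaw": 10},
    {"twist": [0,0,0],"translation": [45,-300,0],"jaw": 10},
    {"twist": [0,0,0],"translation": [48,-320,0],"jaw": 10},
    {"twist": [0,0,0],"translation": [50,-332,0],"jaw": 10},
    {"twist": [0,0,0],"translation": [51,-338,0],"jaw": 10},
    {"twist": [0,0,0],"translation": [51,-338,0],"jaw": 10},
    {"twist": [0,0,0],"translation": [51,-338,0],"jaw": 10},
    {"twist": [0,0,0],"translation": [51,-338,0],"jaw": 10},
  ],
)

```text
time: 6.08
tcp_pos: [0.4416, -0.3132, 0.2495]
tcp_rot: [-0.0, -0.001, 1.0, 0.0]
wrist_force: [-0.9, -0.3, -0.1]
grip_width: 0.218
gripper_force: 25.0
```

Request:
drive_tool(
  series=[
    {"twist": [0,0,0],"translation": [0,-1,15],"jaw": 10},
    {"twist": [0,0,0],"translation": [0,-1,40],"jaw": 10},
    {"twist": [0,0,0],"translation": [0,-1,70],"jaw": 10},
    {"twist": [0,0,0],"translation": [0,-1,95],"jaw": 10},
    {"twist": [0,0,0],"translation": [0,-1,112],"jaw": 10},
    {"twist": [0,0,0],"translation": [0,-1,122],"jaw": 10},
    {"twist": [0,0,0],"translation": [0,-1,128],"jaw": 10},
    {"twist": [0,0,0],"translation": [0,-1,133],"jaw": 10},
    {"twist": [0,0,0],"translation": [0,-1,138],"jaw": 10},
    {"twist": [0,0,0],"translation": [0,-1,143],"jaw": 10},
    {"twist": [0,0,0],"translation": [0,-1,148],"jaw": 10},
    {"twist": [0,0,0],"translation": [0,-1,153],"jaw": 10},
    {"twist": [0,0,0],"translation": [0,-1,157],"jaw": 10},
    {"twist": [0,0,0],"translation": [0,-1,160],"jaw": 10},
    {"twist": [0,0,0],"translation": [0,-1,162],"jaw": 10},
    {"twist": [0,0,0],"translation": [0,-1,163.5],"jaw": 10},
    {"twist": [0,0,0],"translation": [0,-1,164.5],"jaw": 10},
    {"twist": [0,0,0],"translation": [0,-1,164.5],"jaw": 10},
    {"twist": [0,0,0],"translation": [0,-1,164.5],"jaw": 10},
  ],
)

```text
time: 7.67
tcp_pos: [0.4415, -0.3154, 0.0853]
tcp_rot: [0.0, -0.0, 1.0, -0.0]
wrist_force: [1.3, -0.3, -0.2]
grip_width: 0.217
gripper_force: 25.0
```

Run:
```python
from h import *
s=r.get_state();print(s['tcp_pos'],s['grip_width'],s['gripper_force'],s['wrist_force'])
d=shot('scene','s3');w=shot('wrist','w3')
cv2.imwrite('pics/s3b.png',np.hstack([cv2.resize(d['img'][250:400,270:430],(400,375)),cv2.resize(w['img'],(400,375))])[:,:,::-1])
```

```text
[ 0.44151289 -0.31540736  0.08531357] 0.21734715244335948 24.98301951648841 [ 1.30962576 -0.27975266 -0.1974137 ]
```

View pics/s3b.png

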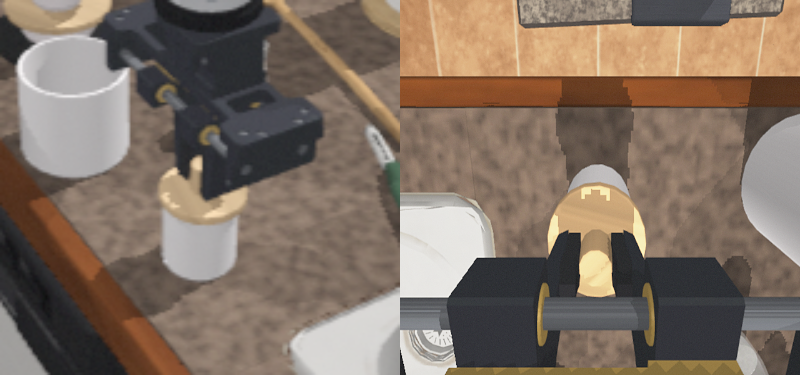

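The lid is in the mouth and practically home. I'll lower 1 mm, open and rise.

Request:
drive_tool(
  series=[
    {"twist": [0,0,0],"translation": [0,0,1],"jaw": 10},
    {"twist": [0,0,0],"translation": [0,0,1.2],"jaw": 10},
    {"twist": [0,0,0],"translation": [0,0,1.2],"jaw": 20},
    {"twist": [0,0,0],"translation": [0,0,1.2],"jaw": 24},
    {"twist": [0,0,0],"translation": [0,0,1.2],"jaw": 30},
    {"twist": [0,0,0],"translation": [0,0,1.2],"jaw": 40},
    {"twist": [0,0,0],"translation": [0,0,1],"jaw": 45},
    {"twist": [0,0,0],"translation": [0,0,0],"jaw": 45},
    {"twist": [0,0,0],"translation": [0,0,-10],"jaw": 45},
    {"twist": [0,0,0],"translation": [0,0,-25],"jaw": 45},
    {"twist": [0,0,0],"translation": [0,0,-50],"jaw": 50},
    {"twist": [0,0,0],"translation": [0,0,-80],"jaw": 50},
    {"twist": [0,0,0],"translation": [0,0,-110],"jaw": 50},
    {"twist": [0,0,0],"translation": [0,0,-140],"jaw": 50},
    {"twist": [0,0,0],"translation": [0,0,-158],"jaw": 50},
    {"twist": [0,0,0],"translation": [0,0,-165],"jaw": 50},
    {"twist": [0,0,0],"translation": [0,0,-165],"jaw": 50},
    {"twist": [0,0,0],"translation": [0,0,-165],"jaw": 50},
  ],
)

```text
time: 9.27
tcp_pos: [0.4412, -0.3151, 0.2497]
tcp_rot: [-0.0, -0.0, 1.0, 0.0]
wrist_force: [0.0, 1.2, 0.7]
grip_width: 0.568
gripper_force: 0.0
```

Request:
drive_tool(
  series=[
    {"twist": [0,0,0],"translation": [-2,10,0],"jaw": 50},
    {"twist": [0,0,0],"translation": [-6,35,0],"jaw": 50},
    {"twist": [0,0,0],"translation": [-10,65,0],"jaw": 50},
    {"twist": [0,0,0],"translation": [-14,95,0],"jaw": 50},
    {"twist": [0,0,0],"translation": [-19,125,0],"jaw": 50},
    {"twist": [0,0,0],"translation": [-23,155,0],"jaw": 50},
    {"twist": [0,0,0],"translation": [-27,185,0],"jaw": 50},
    {"twist": [0,0,0],"translation": [-32,215,0],"jaw": 50},
    {"twist": [0,0,0],"translation": [-36,245,0],"jaw": 50},
    {"twist": [0,0,0],"translation": [-40,275,0],"jaw": 50},
    {"twist": [0,0,0],"translation": [-45,303,0],"jaw": 50},
    {"twist": [0,0,0],"translation": [-48,323,0],"jaw": 50},
    {"twist": [0,0,0],"translation": [-50,335,0],"jaw": 50},
    {"twist": [0,0,0],"translation": [-51,339,0],"jaw": 50},
    {"twist": [0,0,0],"translation": [-51,339,0],"jaw": 50},
    {"twist": [0,0,0],"translation": [-51,339,0],"jaw": 50},
    {"twist": [0,0,0],"translation": [-51,339,0],"jaw": 50},
  ],
)

```text
time: 10.68
tcp_pos: [0.4921, 0.023, 0.2496]
tcp_rot: [-0.001, 0.0, 1.0, -0.0]
wrist_force: [0.1, 0.1, 0.1]
grip_width: 0.57
gripper_force: 0.0
```

```bash
cat > chk.py <<'E'
from h import *
import sys
# disc outline (bright tan) in top picture, fitted ellipse -> world at disc top
def disc(c,xy,z,R):
    im=c['img'].astype(int);u,v=np.int32(proj(c,[*xy,z]));w=int(R*560)+5
    wd=((im[...,0]-im[...,2]>35)&(im[...,0]>110)).astype(np.uint8);mm=np.zeros_like(wd);mm[v-w:v+w,u-w:u+w]=wd[v-w:v+w,u-w:u+w]
    cs,_=cv2.findContours(mm,cv2.RETR_EXTERNAL,cv2.CHAIN_APPROX_NONE)
    e,ax,_=cv2.fitEllipse(cv2.convexHull(max(cs,key=cv2.contourArea)));a=ray(c,*e,z);return a.round(4),np.round(ax,1)
E
python3 - <<'E'
from chk import *
s=r.get_state();print(s['time'],s['tcp_pos'],s['wrist_force'])
c=shot('top','t4');w=shot('wrist','w4')
print('S lid',disc(c,(.4415,-.314),.068,.033))
b=cv2.resize(c['img'][200:350,120:480],(800,333))
k=w['img'].copy()
for z,R in((.1,.01),(.076,.042),(.042,.051)):
    pts=np.array([proj(w,[.4923+R*np.cos(t),.0235+R*np.sin(t),z]) for t in np.linspace(0,6.29,60)]);cv2.polylines(k,[np.int32(pts)],True,(255,0,0),1)
cv2.imwrite('pics/t4b.png',np.vstack([b,cv2.resize(k[120:300,160:560],(587,264))if 0 else cv2.resize(k[120:255,120:525],(800,267))])[:,:,::-1])
E
```

```text
10.6833 [0.49208565 0.02304775 0.24962627] [0.11252049 0.12745889 0.14582792]
S lid (array([ 0.4447, -0.3172,  0.068 ]), array([33.4, 59.5]))
```

View pics/t4b.png

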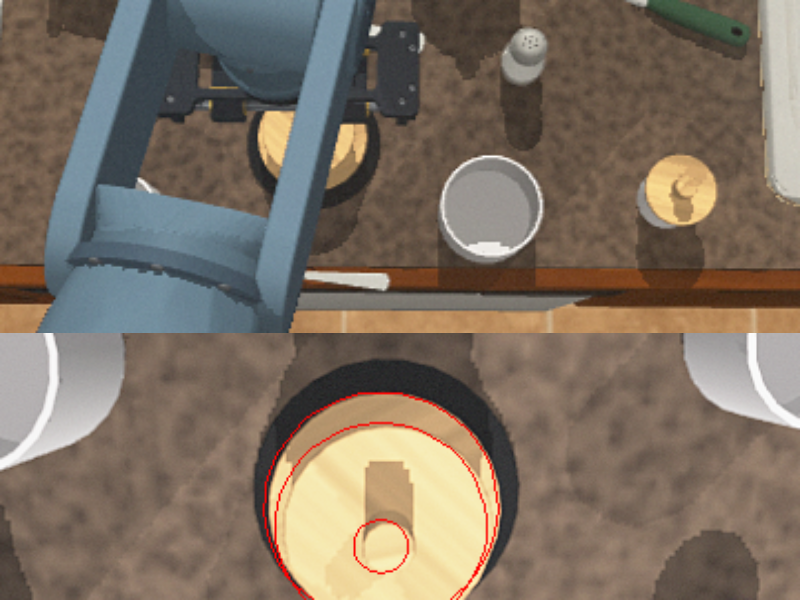

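The small lid sits flat and centred on its jar (to ~1 px), and the medium lid's knob is under the TCP to within ~1 mm. Next, the medium lid.

Request:
drive_tool(
  series=[
    {"twist": [0,0,0],"translation": [0,1,20],"jaw": 50},
    {"twist": [0,0,0],"translation": [0,1,45],"jaw": 50},
    {"twist": [0,0,0],"translation": [0,1,75],"jaw": 50},
    {"twist": [0,0,0],"translation": [0,1,105],"jaw": 50},
    {"twist": [0,0,0],"translation": [0,1,128],"jaw": 50},
    {"twist": [0,0,0],"translation": [0,1,143],"jaw": 50},
    {"twist": [0,0,0],"translation": [0,1,152],"jaw": 50},
    {"twist": [0,0,0],"translation": [0,1,156],"jaw": 50},
    {"twist": [0,0,0],"translation": [0,1,157.5],"jaw": 40},
    {"twist": [0,0,0],"translation": [0,1,157.5],"jaw": 30},
    {"twist": [0,0,0],"translation": [0,1,157.5],"jaw": 25},
    {"twist": [0,0,0],"translation": [0,1,157.5],"jaw": 22},
    {"twist": [0,0,0],"translation": [0,1,157.5],"jaw": 18},
    {"twist": [0,0,0],"translation": [0,1,157.5],"jaw": 14},
    {"twist": [0,0,0],"translation": [0,1,157.5],"jaw": 10},
    {"twist": [0,0,0],"translation": [0,1,157.5],"jaw": 10},
    {"twist": [0,0,0],"translation": [0,1,157.5],"jaw": 10},
  ],
  squeeze=25,
)

```text
time: 12.2
tcp_pos: [0.4931, 0.0246, 0.0934]
tcp_rot: [0.001, -0.0, 1.0, -0.0]
wrist_force: [-0.3, 0.2, 6.0]
grip_width: 0.216
gripper_force: 25.0
```

Request:
drive_tool(
  series=[
    {"twist": [0,0,0],"translation": [0,0,-3],"jaw": 10},
    {"twist": [0,0,0],"translation": [0,0,-8],"jaw": 10},
    {"twist": [0,0,0],"translation": [0,0,-14],"jaw": 10},
    {"twist": [0,0,0],"translation": [0,0,-20],"jaw": 10},
    {"twist": [0,0,0],"translation": [0,0,-26],"jaw": 10},
    {"twist": [0,0,0],"translation": [0,0,-33],"jaw": 10},
    {"twist": [0,0,0],"translation": [0,0,-42],"jaw": 10},
    {"twist": [0,0,0],"translation": [0,0,-55],"jaw": 10},
    {"twist": [0,0,0],"translation": [0,0,-75],"jaw": 10},
    {"twist": [0,0,0],"translation": [0,0,-95],"jaw": 10},
    {"twist": [0,0,0],"translation": [0,0,-115],"jaw": 10},
    {"twist": [0,0,0],"translation": [0,0,-135],"jaw": 10},
    {"twist": [0,0,0],"translation": [0,0,-150],"jaw": 10},
    {"twist": [0,0,0],"translation": [0,0,-156],"jaw": 10},
    {"twist": [0,0,0],"translation": [0,0,-158],"jaw": 10},
    {"twist": [0,0,0],"translation": [0,0,-158],"jaw": 10},
    {"twist": [0,0,0],"translation": [0,0,-158],"jaw": 10},
  ],
)

```text
time: 13.62
tcp_pos: [0.4919, 0.0247, 0.2498]
tcp_rot: [-0.001, 0.0, 1.0, 0.0]
wrist_force: [-0.1, 0.6, -0.4]
grip_width: 0.216
gripper_force: 25.0
```

Run:
```python
from h import *
s=r.get_state();print(s['tcp_pos'],s['grip_width'],s['gripper_force'],s['wrist_force'])
c=shot('wrist','w5');d=shot('scene','s5')
x,y,z=s['tcp_pos']
for R,zz in((.042,z-.016),):
  pts=np.array([proj(c,[x+R*np.cos(t),y+R*np.sin(t),zz]) for t in np.linspace(0,6.29,60)]);cv2.polylines(c['img'],[np.int32(pts)],True,(255,0,0),1)
b=cv2.resize(d['img'][100:320,180:420],(524,480))
cv2.imwrite('pics/w5b.png',cv2.resize(np.hstack([c['img'][:,:,::-1],b[:,:,::-1]]),(800,330)))
```

```text
[0.49187188 0.02472744 0.24978776] 0.21608651732373346 24.995924164541066 [-0.06343934  0.57087821 -0.4164452 ]
```

View pics/w5b.png

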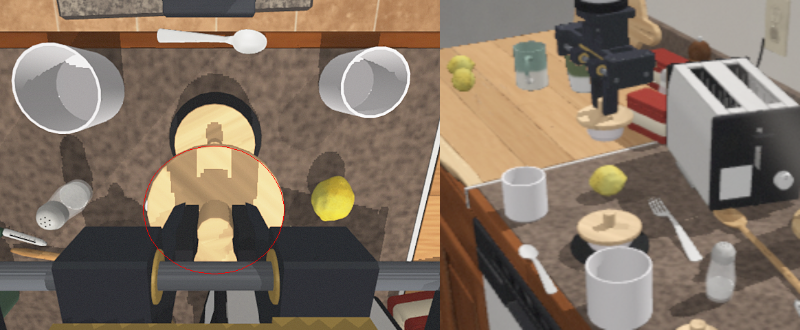

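The medium lid is held and level; only the large lid is left on the mat. Now on to the medium jar.

Request:
drive_tool(
  series=[
    {"twist": [0,0,0],"translation": [3,6,0],"jaw": 10},
    {"twist": [0,0,0],"translation": [9,20,0],"jaw": 10},
    {"twist": [0,0,0],"translation": [17,40,0],"jaw": 10},
    {"twist": [0,0,0],"translation": [26,60,0],"jaw": 10},
    {"twist": [0,0,0],"translation": [35,80,0],"jaw": 10},
    {"twist": [0,0,0],"translation": [43,100,0],"jaw": 10},
    {"twist": [0,0,0],"translation": [52,120,0],"jaw": 10},
    {"twist": [0,0,0],"translation": [61,140,0],"jaw": 10},
    {"twist": [0,0,0],"translation": [68,156,0],"jaw": 10},
    {"twist": [0,0,0],"translation": [72,167,0],"jaw": 10},
    {"twist": [0,0,0],"translation": [74,171,0],"jaw": 10},
    {"twist": [0,0,0],"translation": [74,171,0],"jaw": 10},
    {"twist": [0,0,0],"translation": [74,171,0],"jaw": 10},
    {"twist": [0,0,0],"translation": [74,171,0],"jaw": 10},
  ],
)

```text
time: 14.88
tcp_pos: [0.4186, 0.1951, 0.2505]
tcp_rot: [-0.0, 0.0, 1.0, -0.0]
wrist_force: [-0.7, -0.2, 0.8]
grip_width: 0.215
gripper_force: 25.0
```

Request:
drive_tool(
  series=[
    {"twist": [0,0,0],"translation": [0,1,15],"jaw": 10},
    {"twist": [0,0,0],"translation": [0,1,40],"jaw": 10},
    {"twist": [0,0,0],"translation": [0,1,70],"jaw": 10},
    {"twist": [0,0,0],"translation": [0,1,92],"jaw": 10},
    {"twist": [0,0,0],"translation": [0,1,105],"jaw": 10},
    {"twist": [0,0,0],"translation": [0,1,113],"jaw": 10},
    {"twist": [0,0,0],"translation": [0,1,118],"jaw": 10},
    {"twist": [0,0,0],"translation": [0,1,123],"jaw": 10},
    {"twist": [0,0,0],"translation": [0,1,128],"jaw": 10},
    {"twist": [0,0,0],"translation": [0,1,133],"jaw": 10},
    {"twist": [0,0,0],"translation": [0,1,138],"jaw": 10},
    {"twist": [0,0,0],"translation": [0,1,142],"jaw": 10},
    {"twist": [0,0,0],"translation": [0,1,146],"jaw": 10},
    {"twist": [0,0,0],"translation": [0,1,149],"jaw": 10},
    {"twist": [0,0,0],"translation": [0,1,150.5],"jaw": 10},
    {"twist": [0,0,0],"translation": [0,1,151.5],"jaw": 10},
    {"twist": [0,0,0],"translation": [0,1,151.5],"jaw": 10},
    {"twist": [0,0,0],"translation": [0,1,151.5],"jaw": 10},
  ],
)

```text
time: 16.38
tcp_pos: [0.4185, 0.1967, 0.0993]
tcp_rot: [0.0, -0.0, 1.0, 0.0]
wrist_force: [-0.1, 0.4, -0.0]
grip_width: 0.215
gripper_force: 25.0
```

Run:
```python
from h import *
s=r.get_state();print(s['tcp_pos'],s['grip_width'],s['gripper_force'],s['wrist_force'])
d=shot('scene','s6');w=shot('wrist','w6')
cv2.imwrite('pics/s6b.png',np.hstack([cv2.resize(d['img'][170:290,180:308],(400,375)),cv2.resize(w['img'],(400,375))])[:,:,::-1])
```

```text
[0.41853837 0.19669785 0.09932226] 0.21460481388009714 24.995863647200167 [-0.14540976  0.41011503 -0.03433796]
```

View pics/s6b.png

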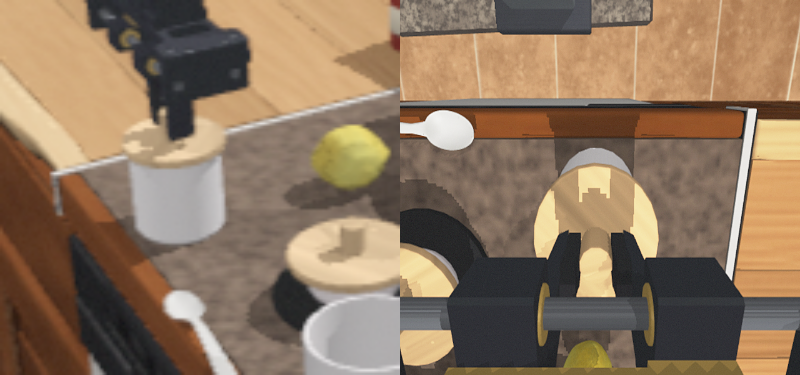

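The medium lid is in the mouth, ~2 mm above home. I'll lower it, release and go back to the stack.

Request:
drive_tool(
  series=[
    {"twist": [0,0,0],"translation": [0,0,1],"jaw": 10},
    {"twist": [0,0,0],"translation": [0,0,2],"jaw": 10},
    {"twist": [0,0,0],"translation": [0,0,2],"jaw": 10},
    {"twist": [0,0,0],"translation": [0,0,2],"jaw": 20},
    {"twist": [0,0,0],"translation": [0,0,2],"jaw": 24},
    {"twist": [0,0,0],"translation": [0,0,2],"jaw": 30},
    {"twist": [0,0,0],"translation": [0,0,2],"jaw": 40},
    {"twist": [0,0,0],"translation": [0,0,2],"jaw": 45},
    {"twist": [0,0,0],"translation": [0,0,0],"jaw": 45},
    {"twist": [0,0,0],"translation": [0,0,-10],"jaw": 45},
    {"twist": [0,0,0],"translation": [0,0,-25],"jaw": 45},
    {"twist": [0,0,0],"translation": [0,0,-50],"jaw": 50},
    {"twist": [0,0,0],"translation": [0,0,-80],"jaw": 50},
    {"twist": [0,0,0],"translation": [0,0,-110],"jaw": 50},
    {"twist": [0,0,0],"translation": [0,0,-135],"jaw": 50},
    {"twist": [0,0,0],"translation": [0,0,-150],"jaw": 50},
    {"twist": [0,0,0],"translation": [0,0,-150],"jaw": 50},
  ],
)

```text
time: 17.9
tcp_pos: [0.4205, 0.1971, 0.2539]
tcp_rot: [0.004, -0.0, 1.0, 0.001]
wrist_force: [0.6, 0.2, -1.2]
grip_width: 0.57
gripper_force: 0.0
```

Request:
drive_tool(
  series=[
    {"twist": [0,0,0],"translation": [-4,-9,0],"jaw": 50},
    {"twist": [0,0,0],"translation": [-13,-30,0],"jaw": 50},
    {"twist": [0,0,0],"translation": [-24,-56,0],"jaw": 50},
    {"twist": [0,0,0],"translation": [-36,-84,0],"jaw": 50},
    {"twist": [0,0,0],"translation": [-48,-112,0],"jaw": 50},
    {"twist": [0,0,0],"translation": [-60,-138,0],"jaw": 50},
    {"twist": [0,0,0],"translation": [-68,-158,0],"jaw": 50},
    {"twist": [0,0,0],"translation": [-73,-169,0],"jaw": 50},
    {"twist": [0,0,0],"translation": [-74,-172,0],"jaw": 50},
    {"twist": [0,0,0],"translation": [-74,-172,0],"jaw": 50},
    {"twist": [0,0,0],"translation": [-74,-172,0],"jaw": 50},
    {"twist": [0,0,0],"translation": [-74,-172,0],"jaw": 50},
  ],
)

```text
time: 18.9
tcp_pos: [0.4919, 0.0257, 0.2489]
tcp_rot: [-0.0, -0.001, 1.0, 0.0]
wrist_force: [-0.5, -0.2, 0.2]
grip_width: 0.563
gripper_force: 0.0
```

Run:
```python
from h import *
s=r.get_state();print(s['time'],s['tcp_pos'],s['wrist_force'])
w=shot('wrist','w7');k=w['img'].copy()
for x,y,z,R in((.4923,.0235,.066,.01),(.4923,.0235,.042,.051),(.4178,.196,.08,.042),(.4178,.196,.104,.01)):
    pts=np.array([proj(w,[x+R*np.cos(t),y+R*np.sin(t),z]) for t in np.linspace(0,6.29,60)]);cv2.polylines(k,[np.int32(pts)],True,(255,0,0),1)
cv2.imwrite('pics/w7b.png',k[:,:,::-1])
```

```text
18.9 [0.49185723 0.0257303  0.24887667] [-0.47060613 -0.19024273  0.17063431]
```

View pics/w7b.png

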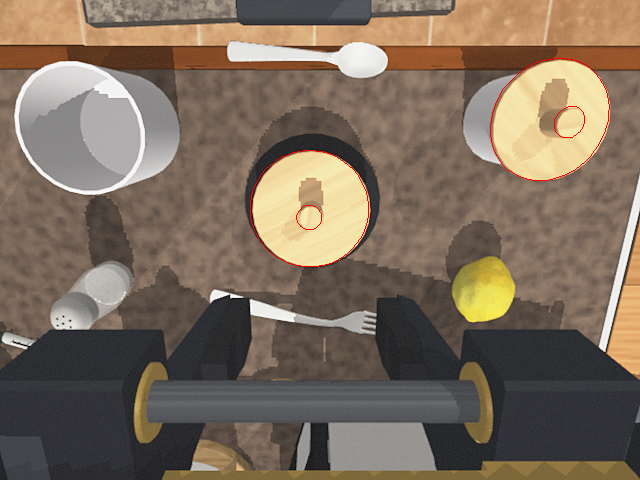

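The wrist view matches the predictions: the medium lid is home on its jar, and the large lid is at (0.492, 0.0235). Next I'll grip and lift the large lid.

Request:
drive_tool(
  series=[
    {"twist": [0,0,0],"translation": [0,-1.5,20],"jaw": 50},
    {"twist": [0,0,0],"translation": [0,-1.5,50],"jaw": 50},
    {"twist": [0,0,0],"translation": [0,-1.5,85],"jaw": 50},
    {"twist": [0,0,0],"translation": [0,-1.5,120],"jaw": 50},
    {"twist": [0,0,0],"translation": [0,-1.5,150],"jaw": 50},
    {"twist": [0,0,0],"translation": [0,-1.5,170],"jaw": 50},
    {"twist": [0,0,0],"translation": [0,-1.5,182],"jaw": 50},
    {"twist": [0,0,0],"translation": [0,-1.5,188],"jaw": 50},
    {"twist": [0,0,0],"translation": [0,-1.5,190.5],"jaw": 40},
    {"twist": [0,0,0],"translation": [0,-1.5,190.5],"jaw": 30},
    {"twist": [0,0,0],"translation": [0,-1.5,190.5],"jaw": 25},
    {"twist": [0,0,0],"translation": [0,-1.5,190.5],"jaw": 22},
    {"twist": [0,0,0],"translation": [0,-1.5,190.5],"jaw": 18},
    {"twist": [0,0,0],"translation": [0,-1.5,190.5],"jaw": 14},
    {"twist": [0,0,0],"translation": [0,-1.5,190.5],"jaw": 10},
    {"twist": [0,0,0],"translation": [0,-1.5,190.5],"jaw": 10},
    {"twist": [0,0,0],"translation": [0,-1.5,190.5],"jaw": 10},
  ],
  squeeze=25,
)

```text
time: 20.37
tcp_pos: [0.4933, 0.0231, 0.0597]
tcp_rot: [0.001, 0.0, 1.0, -0.0]
wrist_force: [-1.1, 0.6, 6.9]
grip_width: 0.219
gripper_force: 25.0
```

Request:
drive_tool(
  series=[
    {"twist": [0,0,0],"translation": [0,0,-3],"jaw": 10},
    {"twist": [0,0,0],"translation": [0,0,-8],"jaw": 10},
    {"twist": [0,0,0],"translation": [0,0,-15],"jaw": 10},
    {"twist": [0,0,0],"translation": [0,0,-25],"jaw": 10},
    {"twist": [0,0,0],"translation": [0,0,-40],"jaw": 10},
    {"twist": [0,0,0],"translation": [0,0,-58],"jaw": 10},
    {"twist": [0,0,0],"translation": [0,0,-78],"jaw": 10},
    {"twist": [0,0,0],"translation": [0,0,-98],"jaw": 10},
    {"twist": [0,0,0],"translation": [0,0,-118],"jaw": 10},
    {"twist": [0,0,0],"translation": [0,0,-138],"jaw": 10},
    {"twist": [0,0,0],"translation": [0,0,-158],"jaw": 10},
    {"twist": [0,0,0],"translation": [0,0,-175],"jaw": 10},
    {"twist": [0,0,0],"translation": [0,0,-186],"jaw": 10},
    {"twist": [0,0,0],"translation": [0,0,-191],"jaw": 10},
    {"twist": [0,0,0],"translation": [0,0,-191],"jaw": 10},
    {"twist": [0,0,0],"translation": [0,0,-191],"jaw": 10},
  ],
)

```text
time: 21.7
tcp_pos: [0.4921, 0.0232, 0.2492]
tcp_rot: [-0.0, -0.0, 1.0, 0.0]
wrist_force: [-0.1, -0.3, -1.0]
grip_width: 0.218
gripper_force: 25.0
```

Run:
```python
from h import *
s=r.get_state();print(s['tcp_pos'],s['grip_width'],s['gripper_force'],s['wrist_force'])
c=shot('wrist','w8');d=shot('scene','s8')
x,y,z=s['tcp_pos']
for R,zz in((.051,z-.016),):
  pts=np.array([proj(c,[x+R*np.cos(t),y+R*np.sin(t),zz]) for t in np.linspace(0,6.29,60)]);cv2.polylines(c['img'],[np.int32(pts)],True,(255,0,0),1)
b=cv2.resize(d['img'][100:320,180:420],(524,480))
cv2.imwrite('pics/w8b.png',cv2.resize(np.hstack([c['img'][:,:,::-1],b[:,:,::-1]]),(800,330)))
```

```text
[0.49208841 0.02321167 0.24924552] 0.2181377292658715 24.99987204442732 [-0.0558577  -0.32242309 -0.962431  ]
```

View pics/w8b.png

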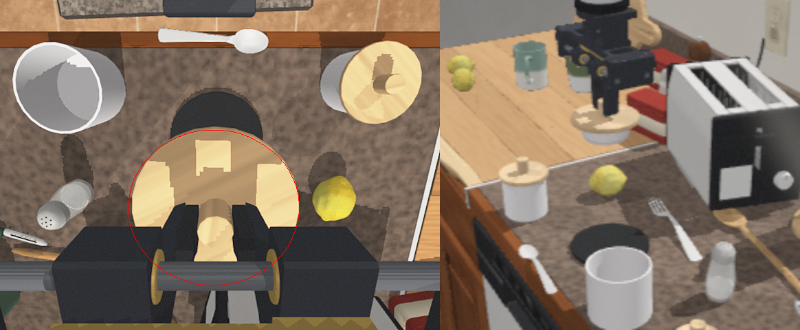

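The large lid is held level. Now to the large jar.

Request:
drive_tool(
  series=[
    {"twist": [0,0,0],"translation": [3,-6,0],"jaw": 10},
    {"twist": [0,0,0],"translation": [8,-20,0],"jaw": 10},
    {"twist": [0,0,0],"translation": [16,-40,0],"jaw": 10},
    {"twist": [0,0,0],"translation": [24,-60,0],"jaw": 10},
    {"twist": [0,0,0],"translation": [33,-80,0],"jaw": 10},
    {"twist": [0,0,0],"translation": [41,-100,0],"jaw": 10},
    {"twist": [0,0,0],"translation": [49,-120,0],"jaw": 10},
    {"twist": [0,0,0],"translation": [57,-140,0],"jaw": 10},
    {"twist": [0,0,0],"translation": [63,-154,0],"jaw": 10},
    {"twist": [0,0,0],"translation": [66,-162,0],"jaw": 10},
    {"twist": [0,0,0],"translation": [67,-164.5,0],"jaw": 10},
    {"twist": [0,0,0],"translation": [67,-164.5,0],"jaw": 10},
    {"twist": [0,0,0],"translation": [67,-164.5,0],"jaw": 10},
    {"twist": [0,0,0],"translation": [67,-164.5,0],"jaw": 10},
  ],
)

```text
time: 22.97
tcp_pos: [0.4256, -0.1406, 0.2496]
tcp_rot: [-0.0, -0.0, 1.0, 0.0]
wrist_force: [0.4, -0.6, 0.3]
grip_width: 0.218
gripper_force: 25.0
```

Request:
drive_tool(
  series=[
    {"twist": [0,0,0],"translation": [0,0,15],"jaw": 10},
    {"twist": [0,0,0],"translation": [0,0,40],"jaw": 10},
    {"twist": [0,0,0],"translation": [0,0,65],"jaw": 10},
    {"twist": [0,0,0],"translation": [0,0,85],"jaw": 10},
    {"twist": [0,0,0],"translation": [0,0,96],"jaw": 10},
    {"twist": [0,0,0],"translation": [0,0,103],"jaw": 10},
    {"twist": [0,0,0],"translation": [0,0,108],"jaw": 10},
    {"twist": [0,0,0],"translation": [0,0,113],"jaw": 10},
    {"twist": [0,0,0],"translation": [0,0,118],"jaw": 10},
    {"twist": [0,0,0],"translation": [0,0,123],"jaw": 10},
    {"twist": [0,0,0],"translation": [0,0,128],"jaw": 10},
    {"twist": [0,0,0],"translation": [0,0,132],"jaw": 10},
    {"twist": [0,0,0],"translation": [0,0,135],"jaw": 10},
    {"twist": [0,0,0],"translation": [0,0,137],"jaw": 10},
    {"twist": [0,0,0],"translation": [0,0,138.5],"jaw": 10},
    {"twist": [0,0,0],"translation": [0,0,138.5],"jaw": 10},
    {"twist": [0,0,0],"translation": [0,0,138.5],"jaw": 10},
  ],
)

```text
time: 24.38
tcp_pos: [0.4255, -0.1414, 0.1113]
tcp_rot: [0.0, -0.0, 1.0, -0.0]
wrist_force: [-0.0, -0.0, -0.2]
grip_width: 0.215
gripper_force: 25.0
```

Run:
```python
from h import *
s=r.get_state();print(s['tcp_pos'],s['grip_width'],s['gripper_force'],s['wrist_force'])
d=shot('scene','s9');w=shot('wrist','w9')
cv2.imwrite('pics/s9b.png',np.hstack([cv2.resize(d['img'][200:350,240:400],(400,375)),cv2.resize(w['img'],(400,375))])[:,:,::-1])
```

```text
[ 0.42551477 -0.14139842  0.11129698] 0.21509964935461698 24.999932069331408 [-0.03395747 -0.02884342 -0.15581399]
```

View pics/s9b.png

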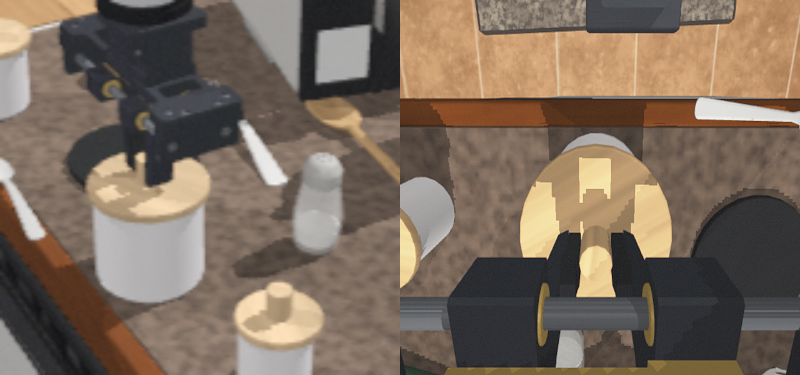

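The large lid is in its mouth, ~2 mm above home. I'll lower, release, rise and back off to the middle.

Request:
drive_tool(
  series=[
    {"twist": [0,0,0],"translation": [0,0,1],"jaw": 10},
    {"twist": [0,0,0],"translation": [0,0,1.8],"jaw": 10},
    {"twist": [0,0,0],"translation": [0,0,1.8],"jaw": 10},
    {"twist": [0,0,0],"translation": [0,0,1.8],"jaw": 20},
    {"twist": [0,0,0],"translation": [0,0,1.8],"jaw": 24},
    {"twist": [0,0,0],"translation": [0,0,1.8],"jaw": 30},
    {"twist": [0,0,0],"translation": [0,0,1.8],"jaw": 40},
    {"twist": [0,0,0],"translation": [0,0,1.8],"jaw": 45},
    {"twist": [0,0,0],"translation": [0,0,0],"jaw": 45},
    {"twist": [0,0,0],"translation": [0,0,-10],"jaw": 45},
    {"twist": [0,0,0],"translation": [0,0,-25],"jaw": 45},
    {"twist": [0,0,0],"translation": [0,0,-50],"jaw": 50},
    {"twist": [0,0,0],"translation": [0,0,-80],"jaw": 50},
    {"twist": [0,0,0],"translation": [0,0,-110],"jaw": 50},
    {"twist": [0,0,0],"translation": [0,0,-130],"jaw": 50},
    {"twist": [0,0,0],"translation": [0,0,-140],"jaw": 50},
    {"twist": [0,0,0],"translation": [0,0,-140],"jaw": 50},
  ],
)

```text
time: 25.9
tcp_pos: [0.4266, -0.1421, 0.2542]
tcp_rot: [0.002, -0.0, 1.0, -0.002]
wrist_force: [0.2, -0.0, 0.0]
grip_width: 0.57
gripper_force: 0.0
```

Request:
drive_tool(
  series=[
    {"twist": [0,0,0],"translation": [-10,20,0],"jaw": 50},
    {"twist": [0,0,0],"translation": [-20,50,0],"jaw": 50},
    {"twist": [0,0,0],"translation": [-30,80,0],"jaw": 50},
    {"twist": [0,0,0],"translation": [-45,110,0],"jaw": 50},
    {"twist": [0,0,0],"translation": [-60,140,0],"jaw": 50},
    {"twist": [0,0,0],"translation": [-70,160,0],"jaw": 50},
    {"twist": [0,0,0],"translation": [-75,165,0],"jaw": 50},
    {"twist": [0,0,0],"translation": [-75,165,0],"jaw": 50},
    {"twist": [0,0,0],"translation": [-75,165,0],"jaw": 50},
  ],
)

```text
time: 26.65
tcp_pos: [0.4997, 0.0234, 0.2499]
tcp_rot: [-0.001, -0.0, 1.0, -0.0]
wrist_force: [-0.1, -1.5, -0.5]
grip_width: 0.565
gripper_force: 0.0
```

Run:
```python
from h import *
s=r.get_state();print(s['time'],s['tcp_pos'],s['wrist_force'])
w=shot('wrist','w10');t=shot('top','t10');d=shot('scene','s10')
tiles=[]
for c in(w,t,d):
  k=c['img'].copy()
  for x,y,z,R in((.4248,-.1412,.092,.051),(.4178,.196,.08,.042),(.4415,-.314,.068,.033)):
    for zz,RR in((z,R),(z+.024,.01)):
      pts=np.array([proj(c,[x+RR*np.cos(a),y+RR*np.sin(a),zz]) for a in np.linspace(0,6.29,60)]);cv2.polylines(k,[np.int32(pts)],True,(255,0,0),1)
  tiles.append(k)
w,t,d=tiles
out=np.vstack([np.hstack([cv2.resize(w[20:240],(400,138)),cv2.resize(t[200:340,120:480],(400,138))]),cv2.resize(d[170:370,200:400+0],(800,460))[:,:] if 0 else cv2.resize(d[160:375,200:400],(428,460)).repeat(1,1) if 0 else np.hstack([cv2.resize(d[160:375,200:400],(428,460)),cv2.resize(t[240:340,300:460],(372,460))])])
cv2.imwrite('pics/f.png',out[:,:,::-1])
```

```text
26.65 [0.49970307 0.02337143 0.24994039] [-0.10877042 -1.52486117 -0.46311314]
```

View pics/f.png

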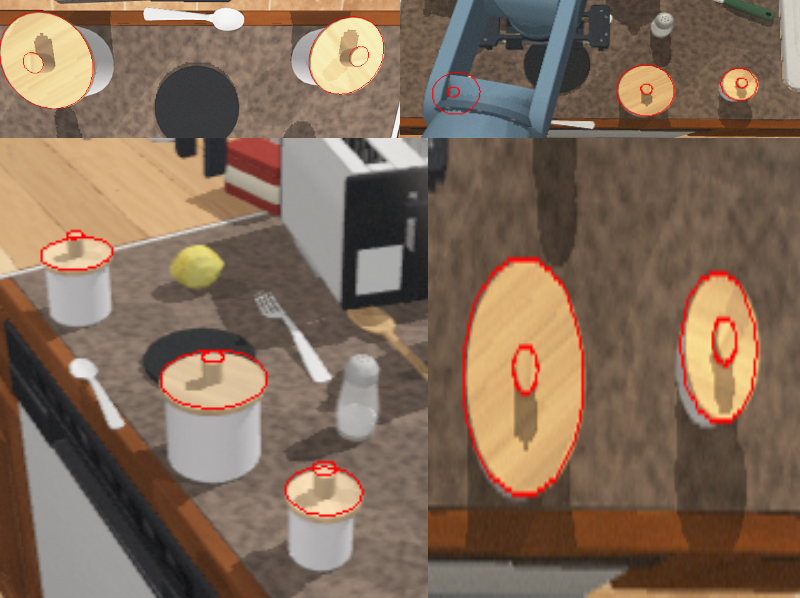

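The predicted home circles coincide with all three lids in the views that show them. The jars, lemon and shaker are undisturbed, so I'm handing in.

```bash
python3 -c "
from workcell import job_done
print(job_done())"
```

```text
the job is handed in; nothing more can be done
None
```

All three lids are home on their own jars, checked in the camera views; jars, lemon and shaker look undisturbed, and I handed the job in at about 27 s without a verdict returned.

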